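# Seat the ring arbor in the index head

### The job

Take the slotted ring arbor out of the rack and fit its tapered shank into the upright spindle of the index head, feeling for the angle at which its slots go over the two drive dogs, and press it fully home. Only then, with it fully home, turn it with the spindle anticlockwise (seen from above) up to the stop, let go and leave it seated there. Work gently: a push of 15 to 20 N is plenty, never force it against the dogs or the stop, and leave everything else on the bench where it is.

Things in the scene. Friction and masses are not known exactly. Their poses are not given: they have to be found in the camera images.
- headstock: The index head: grey machine fixed to the table, foot 150 x 130 mm, 105 mm high to the face of its upright steel spindle (56 mm across; 100 mm graduated disc lower down). Origin: centre of the foot's underside, on the spindle axis; z up, x towards the stop post. It may stand left or right; yaw to 0.3 rad either way. All its points belong to the fixed casting, not to the turning spindle.
- nose (a point): Centre of the spindle's flat upper face, on the axis, 105 mm above the table; axes as the head's. Conical bore in the face: 26.4 mm across at the mouth, narrowing 7 mm per 24 mm of depth. Two dogs stand on the face, opposite each other: 8 mm wide, 8 mm high, 16.5 to 26.5 mm from the axis. Their angle is not given: at the start 0.45 to 1.1 rad clockwise (from above) of the head's x axis.
- stop_post (a point): Top of the dark post on the casting, 59 mm from the spindle axis along the head's x and 31 mm below the spindle face. The spindle turns stiffly (brake about 0.3 N m) and stays where it is left. Turned anticlockwise (from above) it comes to a hard stop with the dogs 0.06 rad short of the head's x axis; the arbor driving it, having 0.06 rad of play each way on the dogs, then has its slots along the head's x.
- bore (a point): Top of the brass ejector pin inside the bore, 38 mm below the spindle face, on the axis, as at the start. It holds a shank 4 mm short of home, yields stiffly at about 12 N (of which the arbor's weight gives 4 to 5 N) and then stays down.
- arbor_grip (a point): The ring arbor: centre of its 24 x 24 x 44 mm square block (the grip), on the axis, 74 mm above the shank tip. Steel, 0.36 to 0.54 kg, 121 mm tall, upright in the rack; a stepped brass mandrel, 21 mm across, rises 25 mm above the block. z up, block faces square to x and y, slots along +x and -x. Height above nose: 40 mm resting on the dogs, 36 mm on the pin, 32 mm fully home.
- arbor_flange (a point): Centre of the underside of the arbor's flange (50 mm across, 10 mm thick), 32 mm below the block's centre; axes as the arbor's. Two open slots 10.5 mm wide run through the flange from the rim in to 14.5 mm from the axis, along +x and -x. Below it the conical shank, 42 mm long, 25 mm across narrowing to 12.7 mm. Fully home, the flange lies flat on the spindle face.
- rack: Wooden rack fixed to the table, 76 x 212 x 55 mm high, with three 28 mm through holes in a row along its y axis, 68 mm apart. Origin at the centre of its underside. The tools' flanges rest on its top. The arbor's hole is drawn at random; its slots lie within 0.35 rad of the rack's x axis.
- centre_mid (a point): A pointed centre in the rack with a like shank and a plain flange without slots, 99 mm tall; point on its axis 50 mm above the shank tip. Leave alone.
- drill_chuck_mid (a point): A dark drill chuck (35 mm across) in the rack with a like shank and a plain flange without slots, 96 mm tall; point on its axis 50 mm above the shank tip. Leave alone.
- charcoal_mid (a point): Black charcoal soldering block with a wire mesh, 90 x 150 x 30 mm, on the cream board; its centre. Leave alone.
- jar_mid (a point): Small jar, 40 mm across, 55 mm high, between the head and the rack; its centre. Leave alone.
- hammer_mid (a point): Small hammer, 190 mm long, lying; middle of its length. Leave alone.
- ring_tray_mid (a point): Dark wooden tray of rings, 90 x 130 x 18 mm; its centre. Leave alone.
- tweezers_mid (a point): Steel tweezers, 140 mm long, lying; middle. Leave alone.
- pliers_mid (a point): Pliers with blue handles, 155 mm long, lying; their pivot. Leave alone.
Not all that is in view belongs to the job. Of the things that look like the headstock, the largest one is meant.

How it is judged:
By the outcome, as a careful person would: the job done as asked, in the order asked, and still so for the second after the job is handed in, with the robot touching nothing.
It also fails if it takes over 69 s, if anything falls off the work surface, if the arm or the gripper's body presses on something with over 40 N, if the wrist force passes 120 N, or if a joint passes its speed limit or range.

### The arm

A 6-joint arm with a two-finger parallel gripper is mounted at the origin on the work surface. World frame = base frame: x ahead of the robot, y to its left, z up, the work surface at z = 0. Lengths are in m, angles in degrees, forces in N, time in s.
With the tool pointing down it reaches from about 0.3 to 0.775 m from the base axis. Payload 14.6 kg.
Tool frame: the origin (TCP) lies between the finger pads; the fingertips stand 17 mm ahead of it and the grasp point (between the pads) lies 2 mm behind it; z points along the fingers, x is the direction in which the jaws open and shut, and the axes are right-handed (so a half turn about z gives the same grasp; the last joint's range is limited). The gripper opens to 94 mm and grips with 3 to 60 N. Pads are 16 mm wide; open, the fingers measure 119 mm over their backs; the gripper's body (75 mm by 177 mm) begins 78 mm behind the grasp point.
Start: joints at [71.872, 17.183, 87.147, -0, 75.671, -3.816], TCP at [0.136, 0.533, 0.222] pointing down, gripper open.
Joint ranges: [-173.82, 173.82], [-45.26, 126.66], [13.44, 144.39], [-59.66, 239.66], [0, 175.72], [-146.38, 146.38]. Speed limits (degrees/s): [127.2, 127.2, 147.25, 180, 180, 180].

### API

Orientations are given as a 3x3 rotation matrix whose columns are the frame's x, y, z axes.
In Python, from rig import robot, grab_frame, camera_model, job, current_time_s, current_joints, current_qd, current_effort, current_ee_pos, current_eef_rot, current_force, current_wrist_torque, current_gripper_width gives the robot as it stands. The module is installed in compiled form; this text tells all that it offers. Calls block until the motion is done:
- robot.movep(position, orientation): joint-space move of the TCP to a pose.
- robot.movel(position, frame=None, max_speed=0.15, contact_N=None): straight line of the TCP; frame=None keeps the orientation; max_speed is the mean speed in m/s. With contact_N (N) it stops when the force on the tool has changed by that much, and returns True; else False.
- robot.movej(angles): joint-space move.
- robot.open_gripper() and robot.grab(f_grip=None): open the fingers fully, or close them until they stop; f_grip is the grip in N (None keeps the last).
- robot.pause(seconds).
- robot.inverse_kinematics(position, orientation): joint angles nearest the present ones, or None.
- grab_frame(name): name is "side" or "top"; returns the picture (400x640x3 uint8, red, green, blue); there is no depth.
- camera_model(name): a dict with "fx", "fy", "cx", "cy" (pixels), "rvec" (rotation vector, rad) and "tvec" (3), from world to camera coordinates, as OpenCV has them. Camera axes: x right, y down, z forward; pixel columns grow to the right and rows downward; lengths in m; the calibration is good to about 2 mm. A picture is of the moment at which its call begins. camera_model takes no time and is no camera call.
A pose or a line that the arm cannot do raises robot.MotionError and nothing moves.
- job.finish_job(): hands the job in, once; it reports no verdict.
Readings, each from a call of its own:
- current_time_s(): time.
- current_joints(): joint angles.
- current_qd(): joint speeds.
- current_effort(): joint torques, N m.
- current_ee_pos(): TCP position.
- current_eef_rot(): TCP orientation.
- current_force(): force on the tool from outside, world axes, zero at the start.
- current_wrist_torque(): the same for the moment, N m.
- current_gripper_width(): opening from 0.0 (shut) to 1.0 (fully open).
Only numpy, scipy, OpenCV 4.12 (cv2) and the standard library are available. Lean on these libraries where they do the work, as an engineer would, in place of code of your own. Each camera call takes 0.05 s, during which the arm holds its last target.

## Working session

There is one attempt and no reset: what is moved stays moved. The work goes in short steps, each a Python script; the robot and the scene stay as the last script left them, time stands still between calls to the robot, and variables do not carry over. Pictures are saved under pics/ and viewed, and the job is handed in when it is done.

```bash
mkdir -p pics
python3 - <<'E'
from rig import *
import cv2
for n in("side","top"):
    f=grab_frame(n); cv2.imwrite(f"pics/{n}0.png",f[:,:,::-1]); print(n,camera_model(n))
print(current_time_s(),current_force(),current_eef_rot())
E
```

```text
side {'fx': 494.1194821653761, 'fy': 494.1194821653761, 'cx': 318.44446923926597, 'cy': 192.22093936155065, 'rvec': array([ 2.18741956, -0.74851461,  0.32267681]), 'tvec': array([-0.40708308,  0.36132989,  0.94740289])}
top {'fx': 451.1670050654578, 'fy': 451.1670050654578, 'cx': 320.0737833867543, 'cy': 192.4262650476619, 'rvec': array([ 2.14668226, -2.18635708,  0.13852863]), 'tvec': array([0.10735378, 0.58654331, 1.44377178])}
0.1 [ 1.20372226 -0.15394045 -0.28588189] [[ 2.47215486e-01  9.68960468e-01 -3.38244987e-04]
 [ 9.68959980e-01 -2.47215702e-01 -9.76383593e-04]
 [-1.02969658e-03 -8.63687122e-05 -9.99999466e-01]]
```

View pics/side0.png

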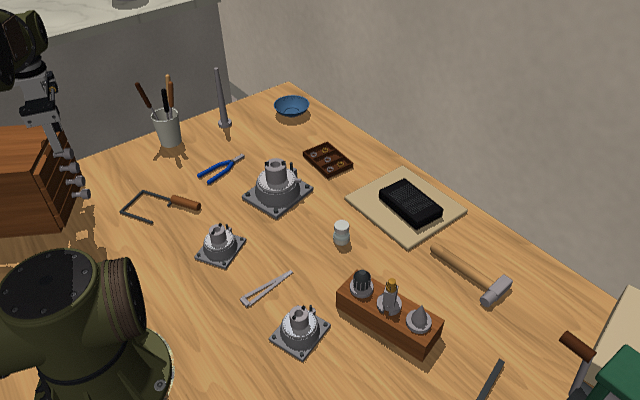

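View pics/top0.png

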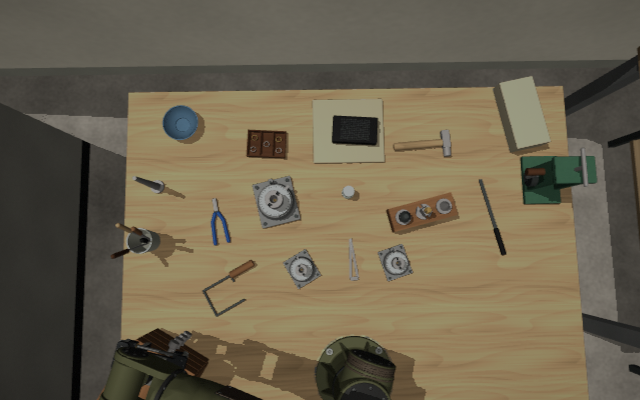

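Three things look like index heads: top (277,201), (301,268) and (396,262). The one at (277,201) (side view (278,185)) is clearly the largest, so it should be the headstock. In the rack, the middle tool with the brass mandrel (top (426,211), side (390,297)) is the arbor. I'll confirm both in crops.

Run:
```python
import cv2,numpy as np
s=cv2.imread("pics/side0.png");t=cv2.imread("pics/top0.png")
def c(im,x,y,w,h,k): return cv2.resize(im[y:y+h,x:x+w],(400,300),interpolation=cv2.INTER_CUBIC)
o=np.vstack([np.hstack([c(t,242,170,72,54,0),c(t,386,184,72,54,0)]),np.hstack([c(s,235,145,88,66,0),c(s,335,250,120,90,0)])])
cv2.imwrite("pics/crop0.png",o)
```

```text
(no output)
```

View pics/crop0.png

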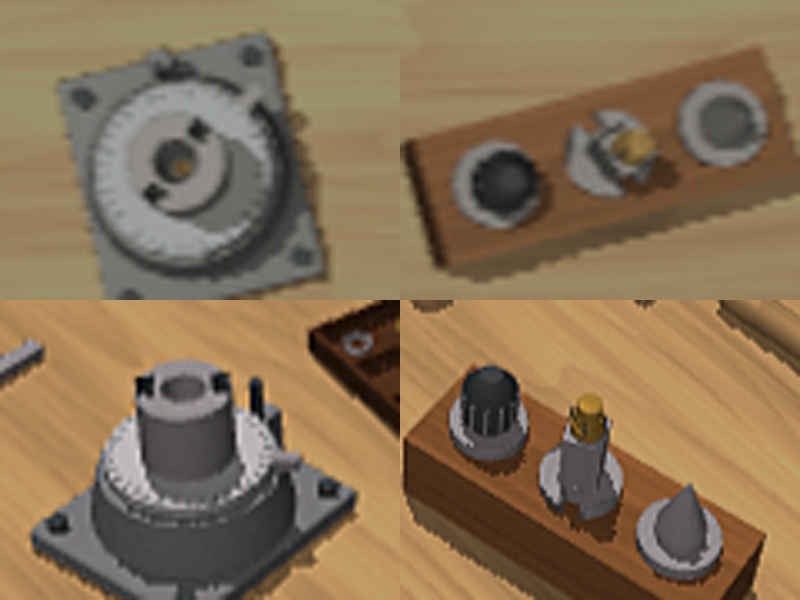

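```bash
cat > h.py <<'E'
import numpy as np,cv2
from rig import camera_model
from scipy.optimize import least_squares
CM={n:camera_model(n) for n in("side","top")}
def proj(n,P):
    m=CM[n];K=np.array([[m['fx'],0,m['cx']],[0,m['fy'],m['cy']],[0,0,1]])
    return cv2.projectPoints(np.atleast_2d(np.array(P,float)),m['rvec'],m['tvec'],K,None)[0][:,0]
def ray(n,uv,z):
    m=CM[n];R=cv2.Rodrigues(m['rvec'])[0];d=R.T@np.array([(uv[0]-m['cx'])/m['fx'],(uv[1]-m['cy'])/m['fy'],1]);c=-R.T@m['tvec']
    return c+d*(z-c[2])/d[2]
def rz(a): return np.array([[np.cos(a),-np.sin(a),0],[np.sin(a),np.cos(a),0],[0,0,1]])
E
python3 - <<'E'
from h import *
np.set_printoptions(precision=4,suppress=True)
T=lambda x,y:(242+x/5.5556-.5+.09,170+y/5.5556-.41); S=lambda x,y:(235+x/4.545-.4,145+y/4.545-.4)
print("bore",ray('top',T(177,160),.105),ray('side',S(183,88),.105))
print("dogs",[ray(*a) for a in[('top',T(200,130),.113),('top',T(153,191),.113),('side',S(145,84),.112),('side',S(220,82),.112)]])
print("post",ray('top',T(170,65),.074),ray('side',S(257,78),.074))
print("foot",[ray('top',T(*p),.012) for p in((57,90),(270,35),(325,280))],ray('side',S(33,240),.012),ray('side',S(357,192),.012))
T=lambda x,y:(386+x/5.5556-.41,184+y/5.5556-.41); S=lambda x,y:(335+x/3.333-.35,250+y/3.333-.35)
print("mandrel",ray('top',T(232,142),.134),ray('side',S(192,98),.134))
print("flange",ray('top',T(211,153),.065),ray('side',S(180,183),.065))
print("chuck flange, centre",ray('top',T(97,183),.065),ray('top',T(323,123),.065))
E
```

```text
bore [0.564  0.2427 0.105 ] [0.5601 0.2449 0.105 ]
dogs [array([0.5797, 0.2291, 0.113 ]), array([0.5461, 0.2554, 0.113 ]), array([0.5407, 0.2535, 0.112 ]), array([0.575 , 0.2287, 0.112 ])]
post [0.6222 0.2492 0.074 ] [0.6204 0.2601 0.074 ]
foot [array([0.6172, 0.3226, 0.012 ]), array([0.6482, 0.1949, 0.012 ]), array([0.5006, 0.164 , 0.012 ])] [0.4711 0.2822 0.012 ] [0.647  0.1986 0.012 ]
mandrel [ 0.5196 -0.2278  0.134 ] [ 0.5186 -0.2298  0.134 ]
flange [ 0.5187 -0.2327  0.065 ] [ 0.5111 -0.2357  0.065 ]
chuck flange, centre [ 0.5026 -0.1663  0.065 ] [ 0.5348 -0.2982  0.065 ]
```

Run:
```python
import cv2,numpy as np
s=cv2.imread("pics/side0.png");t=cv2.imread("pics/top0.png")
a=cv2.resize(t[196:226,408:444],None,fx=11,fy=11,interpolation=cv2.INTER_CUBIC)
b=cv2.resize(s[273:323,370:410],None,fx=10,fy=10,interpolation=cv2.INTER_CUBIC)
o=np.zeros((500,800,3),np.uint8);o[:330,:396]=a;o[:500,400:]=b
cv2.imwrite("pics/crop1.png",o)
```

```text
(no output)
```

View pics/crop1.png

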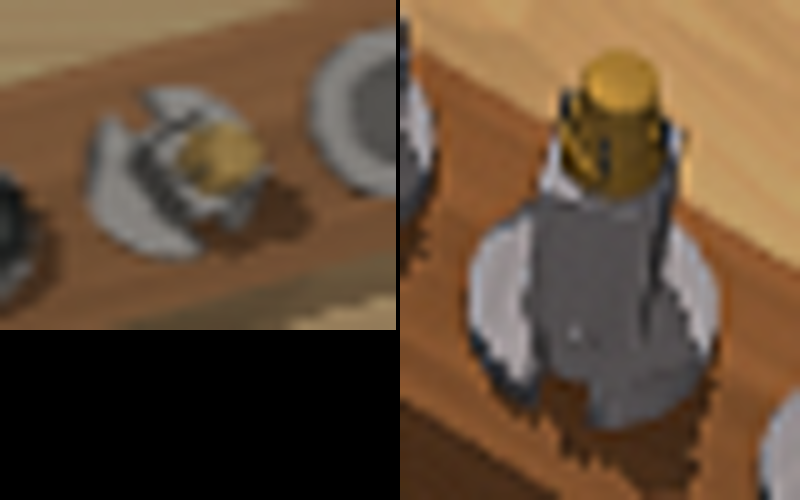

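The largest head and the slotted brass-mandrel arbor are confirmed: the slots show at crop (125,110) and (210,245). Next I'll overlay models in both views to pin down poses.

```bash
cat >> h.py <<'E'
def circ(r,z,n=40): a=np.linspace(0,2*np.pi,n);return np.c_[r*np.cos(a),r*np.sin(a),0*a+z]
def rect(x0,x1,y0,y1,z): return np.array([[x0,y0,z],[x1,y0,z],[x1,y1,z],[x0,y1,z],[x0,y0,z]])
def arbor(p,yaw,z0): # z0 flange underside
    L=[circ(.025,.010),rect(.0145,.025,-.00525,.00525,.010),rect(-.025,-.0145,-.00525,.00525,.010),rect(-.012,.012,-.012,.012,.054),circ(.0105,.079)]
    return [l@rz(yaw).T+[p[0],p[1],z0] for l in L]
def head(p,yaw,dog):
    L=[circ(.028,.105),circ(.0132,.105),rect(-.075,.075,-.065,.065,.012),np.array([[.059,0,.074],[.059,.003,.074],[.059,-.003,.074]])]
    L=[l@rz(yaw).T+[p[0],p[1],0] for l in L]
    D=[rect(.0165,.0265,-.004,.004,.113),rect(-.0265,-.0165,-.004,.004,.113)]
    return L+[l@rz(dog).T+[p[0],p[1],0] for l in D]
def overlay(im,n,polys,c,k,size=(400,300)):
    x,y=c;w,h=size[0]/k,size[1]/k
    M=np.array([[k,0,-k*(x-w/2)+(k-1)/2],[0,k,-k*(y-h/2)+(k-1)/2]],float)
    o=cv2.warpAffine(im,M,size,flags=cv2.INTER_CUBIC)
    for pl in polys:
        q=proj(n,pl)@M[:,:2].T+M[:,2]
        cv2.polylines(o,[np.round(q*8).astype(np.int32)],False,(0,255,0),1,cv2.LINE_AA,3)
    return o
E
cat > ov.py <<'E'
from h import *
import sys
s=cv2.imread("pics/side0.png");t=cv2.imread("pics/top0.png")
hp,hy,hd,ap,ay=eval(sys.argv[1])
H=head(hp,hy,hd);A=arbor(ap,ay,.055)
o=np.vstack([np.hstack([overlay(t,'top',H,(277,200),5.5),overlay(t,'top',A,(426,211),9)]),np.hstack([overlay(s,'side',H,(278,185),4.5),overlay(s,'side',A,(390,298),6)])])
cv2.imwrite(sys.argv[2],o)
E
python3 ov.py "(.562,.2435),.21,-.65,(.517,-.2315),.5" pics/ov1.png
```

```text
(no output)
```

View pics/ov1.png

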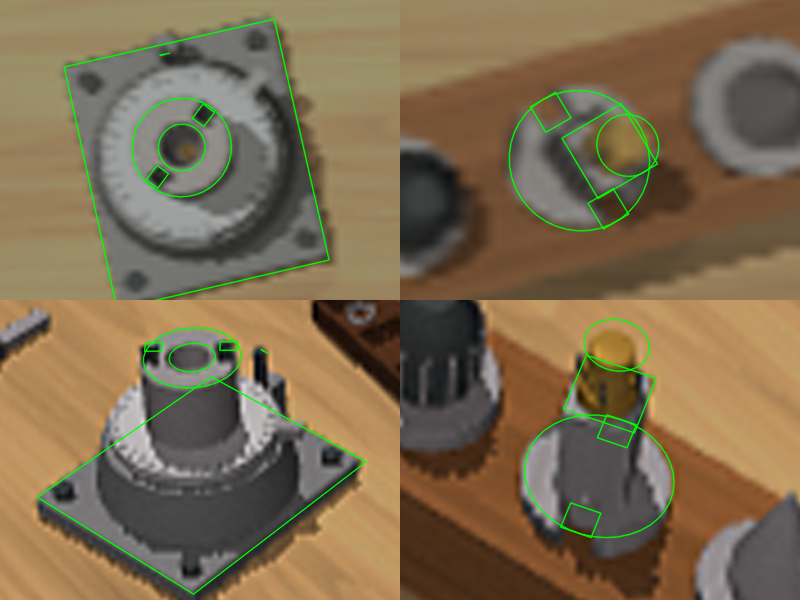

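```bash
python3 - <<'E'
from h import *
t=lambda x,y:(408+x/11-.45,196+y/11-.45)
s=lambda x,y:(370+(x-400)/10-.45,273+y/10-.45)
a=ray('top',t(126,107),.065);b=ray('top',t(213,243),.065);print(a,b,(a+b)/2,np.arctan2(*(a-b)[1::-1]),np.linalg.norm(a-b))
# block base/upper corners? side slot mid at rim, flange top & underside
print(ray('side',s(565,380),.065))
E
for y in .42 .5 .58; do python3 ov.py "(.561,.2435),.21,-.65,(.519,-.2298),$y" pics/ov_$y.png; done
python3 - <<'E'
import cv2,numpy as np
o=np.hstack([cv2.imread(f"pics/ov_{y}.png")[:,400+75:400+325] for y in(".42",".5",".58")]);cv2.imwrite("pics/ov2.png",o)
E
```

```text
[ 0.537724  -0.2189142  0.065    ] [ 0.4976951  -0.24245039  0.065     ] [ 0.51770955 -0.23068229  0.065     ] 0.5315344611040677 0.046435605076954836
[ 0.49704256 -0.24299533  0.065     ]
```

View pics/ov2.png

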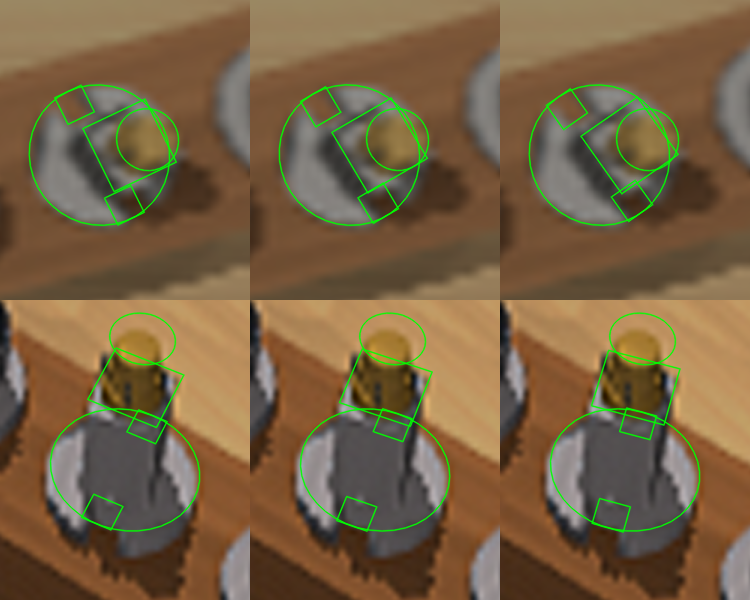

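Overlay agrees: the arbor is at about (0.517,-0.231) with slots at 0.52 rad. The head is at about (0.561,0.2437), yaw 0.21, dogs at about -0.65 rad, which is 0.86 clockwise and within spec. Next is the grasp, with the jaws along the slot direction and clear of the neighbouring tools.

```bash
cat >> h.py <<'E'
def down(a): c,s=np.cos(a),np.sin(a);return np.array([[c,s,0],[s,-c,0],[0,0,-1.]])
E
python3 - <<'E'
from h import *; from rig import *
np.set_printoptions(precision=4,suppress=True)
R=down(.52)
robot.movep([.517,-.231,.19],R); print(current_time_s(),current_joints())
print(robot.movel([.517,-.231,.093],max_speed=.12,contact_N=6)); print(current_time_s(),current_ee_pos(),current_force())
for n in("side","top"): cv2.imwrite(f"pics/{n}1.png",grab_frame(n)[:,:,::-1])
s=cv2.imread("pics/side1.png");t=cv2.imread("pics/top1.png")
cv2.imwrite("pics/g1.png",np.hstack([overlay(t,'top',[],(426,211),6),overlay(s,'side',[],(390,290),5)]))
E
```

```text
3.1 [-27.7204  20.8172  86.7469   0.0051  72.4351 -57.5685]
False
4.0583 [ 0.5174 -0.2312  0.0937] [-0.1543  0.3884  0.9013]
```

View pics/g1.png

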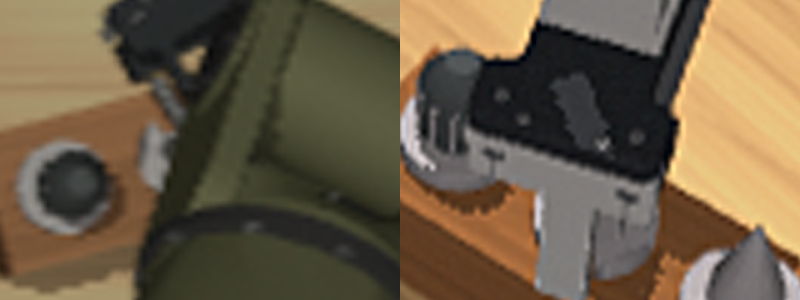

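The fingers straddle the block (side crop (565,240)), clear of the neighbours. Now I'll grab and lift.

Run:
```python
from h import *; from rig import *
np.set_printoptions(precision=4,suppress=True)
robot.grab(50); print(current_time_s(),current_gripper_width()*94,current_force(),current_wrist_torque())
p=np.array(current_ee_pos())
robot.movel([.517,-.231,.20],max_speed=.12); print(current_time_s(),current_gripper_width()*94,current_force(),current_wrist_torque(),current_ee_pos())
robot.movep([.561,.2437,.235],down(-.65)); robot.pause(.2)
print(current_time_s(),current_gripper_width()*94,current_force(),current_wrist_torque(),current_ee_pos())
for n in("side","top"): cv2.imwrite(f"pics/{n}2.png",grab_frame(n)[:,:,::-1])
s=cv2.imread("pics/side2.png");t=cv2.imread("pics/top2.png")
print(proj('side',[.561,.2437,.15]))
cv2.imwrite("pics/g2.png",np.hstack([overlay(t,'top',[],(277,200),4),overlay(s,'side',[],(275,150),3)]))
```

```text
5.2333 23.664469853508393 [-0.3349 -0.9609 -0.0811] [-0.0413  0.0031 -0.0729]
6.275 23.89930737386991 [ 0.5408 -0.3002 -6.2338] [-0.0783  0.0563  0.0254] [ 0.5167 -0.2308  0.1991]
8.2167 23.787367456782466 [ 0.2463 -0.0417 -4.9355] [-0.0291  0.0993  0.0031] [0.5612 0.2431 0.2349]
[[274.1608 149.9811]]
```

View pics/g2.png

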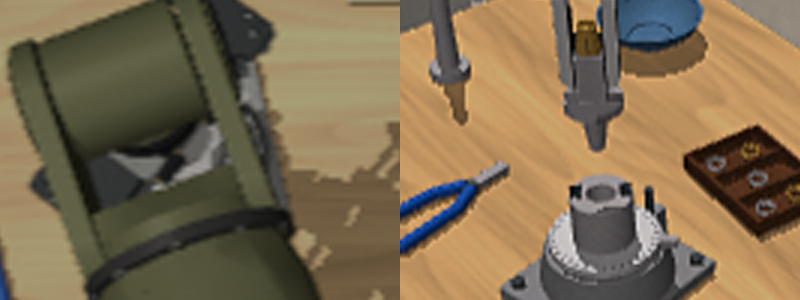

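Held (23.8 mm, about 5 N weight). I'll check the arbor's relative offset from the bore in the side view using overlays.

Run:
```python
from h import *
s=cv2.imread("pics/side2.png")
p=(.5612,.2431);z=.2289-.032
A=arbor(p,-.65,z)+[circ(.00635,0)+[p[0],p[1],z-.042],circ(.025,0)+[p[0],p[1],z]]
H=head((.561,.2437),.21,-.65)
cv2.imwrite("pics/g3.png",np.hstack([overlay(s,'side',A,(275,135),6,(400,600)),overlay(s,'side',H,(275,172),6,(400,600))]))
```

```text
(no output)
```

View pics/g3.png

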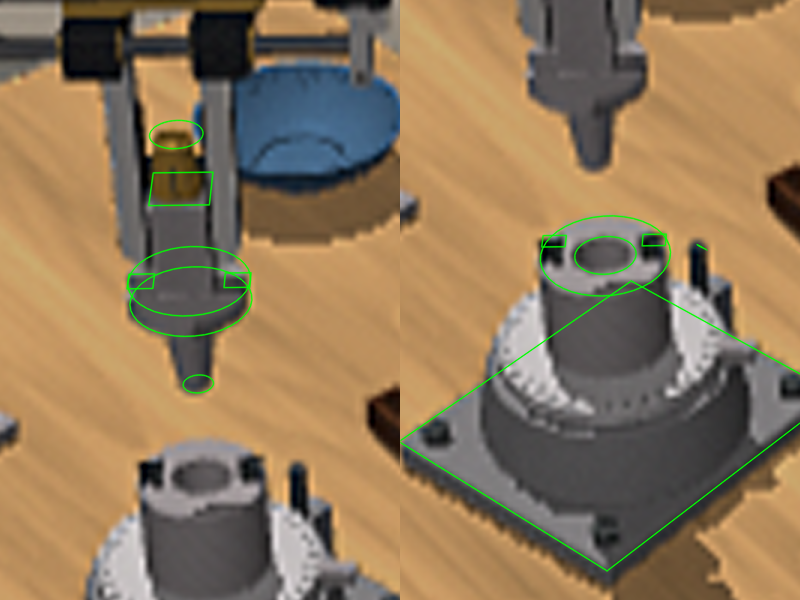

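Side view: arbor and bore show the same small bias (about 3 px at 6x), so they are aligned to within about 1 mm. Descending with contact sensing.

Run:
```python
from h import *; from rig import *
np.set_printoptions(precision=4,suppress=True)
x,y=.561,.2437
print(robot.movel([x,y,.16],max_speed=.08,contact_N=5)); print(current_time_s(),current_ee_pos(),current_force(),current_wrist_torque())
print(robot.movel([x,y,.140],max_speed=.015,contact_N=5)); print(current_time_s(),current_ee_pos(),current_force(),current_wrist_torque())
cv2.imwrite(f"pics/side3.png",grab_frame("side")[:,:,::-1])
s=cv2.imread("pics/side3.png");cv2.imwrite("pics/g4.png",overlay(s,'side',[],(277,155),8,(640,560)))
```

```text
False
9.4 [0.5613 0.2438 0.1606] [ 0.1577  0.0243 -5.715 ] [-0.0508  0.1514 -0.005 ]
True
10.2833 [0.5613 0.244  0.1466] [1.3684 0.2292 3.8532] [ 0.1262 -0.1572  0.0261]
```

View pics/g4.png

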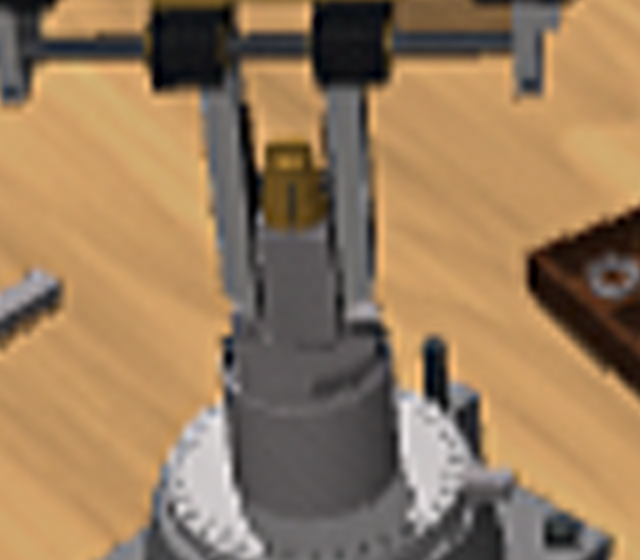

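Contact is at TCP z = 0.1466, close to the predicted pin level (0.147; on the dogs would be 0.151), so the slots appear to have engaged at -0.65. I'll push gently, capped below 18 N contact, to see whether the pin yields.

Run:
```python
from h import *; from rig import *
np.set_printoptions(precision=4,suppress=True)
x,y=.561,.2437
for i in range(6):
    p=current_ee_pos(); c=robot.movel([x,y,p[2]-.0012],max_speed=.012,contact_N=5)
    f=current_force(); print(c,current_time_s(),current_ee_pos(),f,current_wrist_torque(),current_gripper_width()*94)
    if f[2]>9: break
cv2.imwrite(f"pics/side4.png",grab_frame("side")[:,:,::-1])
s=cv2.imread("pics/side4.png");cv2.imwrite("pics/g5.png",overlay(s,'side',[],(277,155),8,(640,560)))
```

```text
False 10.5833 [0.5614 0.244  0.1463] [-0.0945  0.9207  7.2442] [0.1566 0.1473 0.0657] 23.760754316182663
False 10.8333 [0.5614 0.244  0.1461] [-0.086   1.0048  5.7142] [0.191  0.185  0.0438] 23.84169242844711
False 11.0833 [0.5614 0.244  0.1458] [-0.153   0.6622  5.8944] [0.1844 0.139  0.04  ] 23.511147077841674
False 11.3333 [0.5614 0.244  0.1456] [-0.781   1.8276  6.7671] [0.1382 0.1841 0.0073] 23.511027866728625
False 11.5833 [0.5614 0.244  0.1455] [-0.4402  0.856   6.8374] [0.1233 0.1732 0.0251] 23.66046257443032
False 11.8333 [0.5614 0.244  0.1454] [0.4792 1.9272 7.3088] [ 0.1584  0.1771 -0.0031] 23.82315392200569
```

View pics/g5.png

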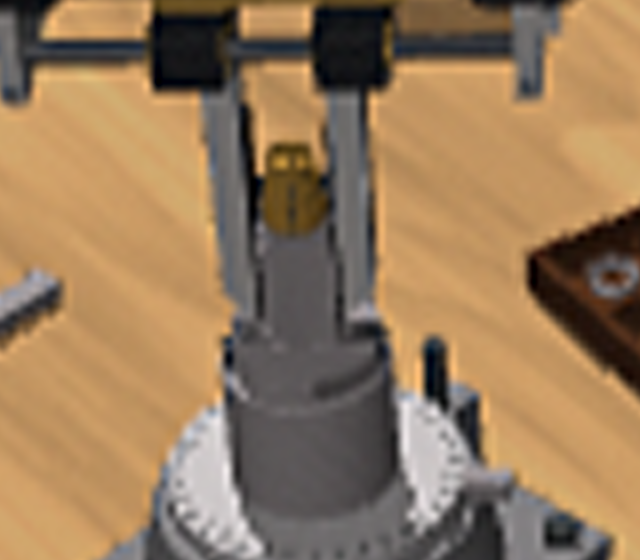

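Run:
```python
from h import *; from rig import *
np.set_printoptions(precision=4,suppress=True)
x,y=.561,.2437
for i in range(8):
    p=current_ee_pos(); c=robot.movel([x,y,p[2]-.003],max_speed=.01,contact_N=5)
    f=current_force(); print(c,current_time_s(),current_ee_pos(),f,current_wrist_torque())
    if f[2]>11 or c: break
```

```text
False 12.225 [0.5615 0.2442 0.1437] [-1.5902  2.1424  9.6295] [0.3066 0.3273 0.036 ]
True 12.4333 [0.5616 0.2443 0.143 ] [-0.6261 -0.0241  4.5644] [-0.1295  0.3137  0.0314]
```

Run:
```python
from h import *; from rig import *
np.set_printoptions(precision=4,suppress=True)
x,y=.5615,.244
for i in range(5):
    p=current_ee_pos(); c=robot.movel([x,y,p[2]-.002],max_speed=.01,contact_N=6)
    f=current_force(); print(c,current_time_s(),current_ee_pos(),f,current_wrist_torque(),current_gripper_width()*94)
    if f[2]>11 : break
cv2.imwrite(f"pics/side5.png",grab_frame("side")[:,:,::-1])
s=cv2.imread("pics/side5.png");cv2.imwrite("pics/g6.png",overlay(s,'side',[],(277,155),8,(640,560)))
```

```text
True 12.6417 [0.5616 0.2444 0.143 ] [-1.8154 -1.1423  4.7638] [-0.1795  0.3936 -0.0192] 23.682247077420264
True 12.85 [0.5616 0.2443 0.143 ] [-1.3036 -0.0334  4.8415] [-0.307   0.3977 -0.0662] 23.634688995655786
True 13.0583 [0.5616 0.2443 0.143 ] [-1.5636  0.0231  5.841 ] [-0.2224  0.5015 -0.0165] 23.934662335743567
True 13.2667 [0.5616 0.2443 0.143 ] [-1.0186 -1.2402  5.3613] [-0.2818  0.445  -0.0089] 23.622538026111286
True 13.475 [0.5616 0.2443 0.143 ] [-1.1426  0.4254  4.2771] [-0.3458  0.5272  0.0039] 23.987418063144492
```

View pics/g6.png

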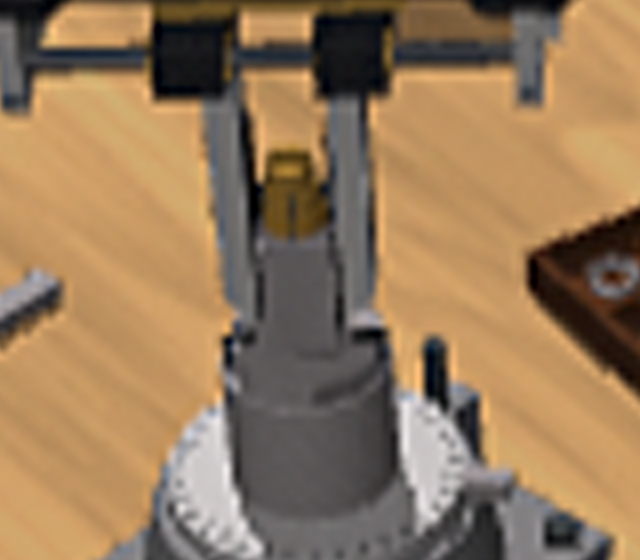

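Hard stop at z = 0.1430, which matches the predicted fully-home height. However, the wrist moment has built up, so I'll release to relax the strain, look, regrasp and do a check push.

Run:
```python
from h import *; from rig import *
np.set_printoptions(precision=4,suppress=True)
robot.open_gripper(); robot.pause(.2)
print(current_time_s(),current_ee_pos(),current_force(),current_wrist_torque())
cv2.imwrite(f"pics/side6.png",grab_frame("side")[:,:,::-1])
s=cv2.imread("pics/side6.png")
A=arbor((.561,.2437),-.65,.105)
cv2.imwrite("pics/g7.png",np.hstack([overlay(s,'side',[],(277,155),8,(400,560)),overlay(s,'side',A,(277,155),8,(400,560))]))
```

```text
14.8833 [0.5615 0.2443 0.1424] [0.9821 0.0436 1.2297] [-0.0557  0.1125 -0.0214]
```

View pics/g7.png

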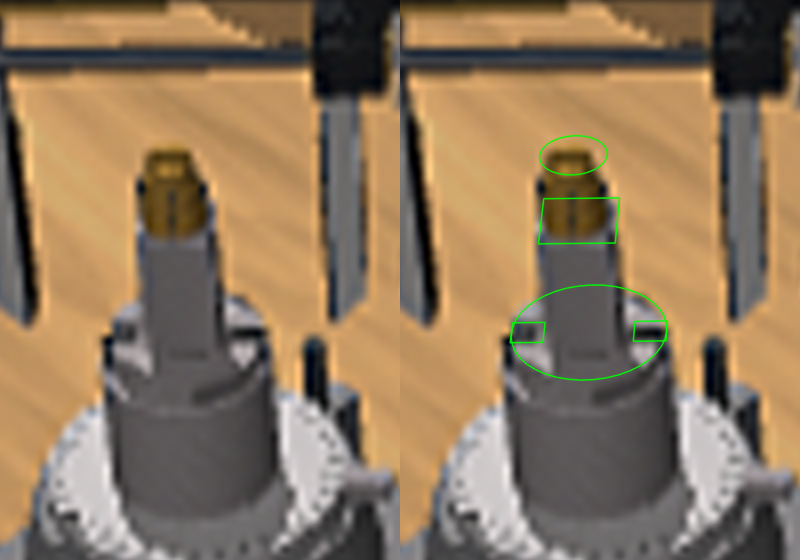

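Run:
```python
from h import *
s=cv2.imread("pics/side6.png");s0=cv2.imread("pics/side0.png")
# shift model by measured head bias in px
import h
b=np.array([-.5,.4])
op=h.proj; h.proj=lambda n,P: op(n,P)+b
A=lambda dz:arbor((.561,.2437),-.65,.105+dz)+[circ(.025,.105+dz)+[.561,.2437,0]]
H=head((.561,.2437),.21,-.65)
cv2.imwrite("pics/g8.png",np.hstack([overlay(s0,'side',H[:2]+H[4:],(276,165),13,(266,560)),overlay(s,'side',A(0),(276,160),13,(266,560)),overlay(s,'side',A(.004),(276,160),13,(266,560))]))
```

```text
(no output)
```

View pics/g8.png

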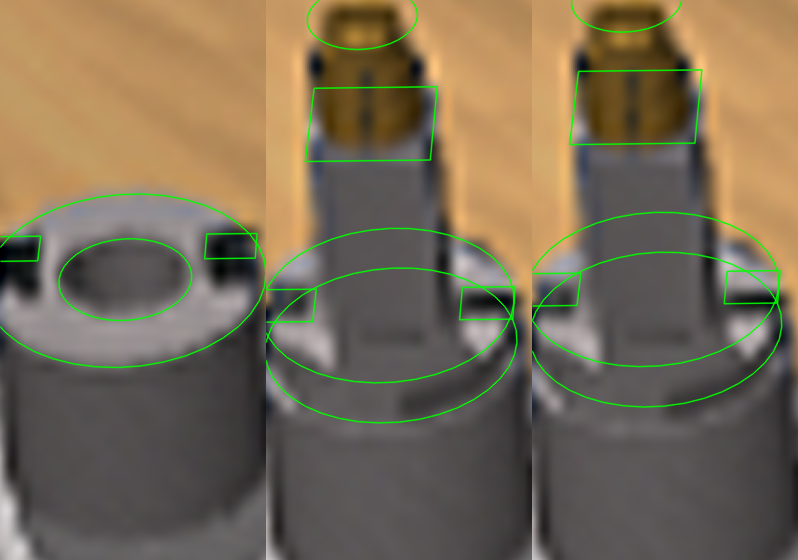

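The home model (middle panel) matches the flange and slots; the 4 mm-high one doesn't. I'll regrasp and do a check push to about 15 N.

Run:
```python
from h import *; from rig import *
np.set_printoptions(precision=4,suppress=True)
P=lambda m:print(m,round(current_time_s(),2),current_ee_pos(),current_force(),current_wrist_torque(),round(current_gripper_width()*94,2))
robot.movel([.5612,.2440,.1435],frame=down(-.65),max_speed=.01); P('pre')
robot.grab(50); P('grab')
for i in range(12):
    p=current_ee_pos(); c=robot.movel([.5612,.2440,.1430-.0006*i],frame=down(-.65),max_speed=.01,contact_N=12)
    P(c)
    if c or current_force()[2]>14: break
```

```text
pre 15.2 [0.5612 0.244  0.1436] [-0.3001  0.4123  0.2097] [-0.0589  0.1511  0.0158] 94.24
grab 16.27 [0.5612 0.244  0.1435] [ 0.3264 -0.1614 -0.1391] [-0.1052  0.1008  0.0375] 23.8
False 16.52 [0.5613 0.244  0.1435] [-1.604  -0.7318  6.0777] [-0.2629  0.5522  0.0069] 23.84
False 16.77 [0.5613 0.2441 0.1435] [-3.9859 -2.1808 10.5153] [-0.3875  1.0496  0.026 ] 23.39
False 17.02 [0.5613 0.244  0.1434] [-5.9084 -3.1053 15.6683] [-0.5264  1.5388  0.0162] 23.83
```

Rigid at 15.7 N (0.1 mm movement), so it is fully home. Easing off to a light push and turning anticlockwise in steps, watching the moment about z.

```bash
cat > turn.py <<'E'
from h import *; from rig import *
import sys
np.set_printoptions(precision=3,suppress=True)
def st():
    R=np.array(current_eef_rot());return np.arctan2(R[1,0],R[0,0])
def P(m):
    p=np.array(current_ee_pos());f=np.array(current_force());t=np.array(current_wrist_torque())
    print(m,round(current_time_s(),2),p,round(st(),3),f,t,round(current_gripper_width()*94,1));return p,f,t
def turn(a0,a1,da,c,lim,corr=0.00008):
    c=np.array(c,float);a=a0
    while a<a1-1e-6:
        a=min(a+da,a1);robot.movel(c,frame=down(a),max_speed=.02)
        p,f,t=P('%.3f'%a)
        c[:2]+=np.clip(corr*f[:2],-.0003,.0003)
        if abs(t[2])>lim or np.hypot(*f[:2])>15 or abs(f[2])>18: print('STOP');break
    return c,a
E
python3 - <<'E'
from turn import *
robot.movel([.5612,.2440,.1431],frame=down(-.65),max_speed=.01);P('0')
c,a=turn(-.65,-.45,.05,[.5612,.2440,.1431],.6);print(c,a)
E
```

```text
0 17.31 [0.561 0.244 0.143] -0.65 [-2.487 -0.549  7.007] [-0.27   0.677  0.014] 24.1
-0.600 17.56 [0.561 0.244 0.143] -0.6 [-0.621 -0.592  5.556] [-0.232  0.402  0.042] 23.8
-0.550 17.81 [0.562 0.244 0.143] -0.551 [3.403 2.232 4.431] [ 0.362 -0.496 -0.066] 24.0
-0.500 18.06 [0.562 0.244 0.143] -0.501 [1.606 1.541 6.639] [ 0.272 -0.225 -0.139] 23.4
-0.450 18.31 [0.562 0.244 0.143] -0.451 [ 1.14  -0.668  5.692] [ 0.133 -0.166 -0.138] 23.4
[0.562 0.244 0.143] -0.45
```

Run:
```python
from turn import *
c,a=turn(-.45,.05,.05,[.5616,.2442,.1431],.6);print(c,a)
cv2.imwrite(f"pics/side7.png",grab_frame("side")[:,:,::-1])
s=cv2.imread("pics/side7.png")
cv2.imwrite("pics/g9.png",overlay(s,'side',[],(277,155),8,(640,560)))
```

```text
-0.400 18.56 [0.562 0.244 0.143] -0.401 [1.15  0.537 6.375] [ 0.132 -0.155 -0.093] 23.6
-0.350 18.81 [0.562 0.244 0.143] -0.351 [1.154 0.737 5.69 ] [ 0.064 -0.082 -0.154] 23.9
-0.300 19.06 [0.562 0.244 0.143] -0.301 [-0.124  0.521  6.593] [ 0.088  0.047 -0.129] 23.4
-0.250 19.31 [0.562 0.244 0.143] -0.251 [0.218 0.674 6.655] [ 0.057 -0.086 -0.182] 23.4
-0.200 19.56 [0.562 0.244 0.143] -0.201 [ 1.066 -0.186  5.848] [ 0.004 -0.115 -0.114] 24.0
-0.150 19.81 [0.562 0.244 0.143] -0.151 [-0.143 -0.218  7.102] [ 0.036 -0.027 -0.137] 23.6
-0.100 20.06 [0.562 0.244 0.143] -0.101 [1.505 1.037 6.081] [ 0.058 -0.125 -0.147] 23.8
-0.050 20.31 [0.562 0.244 0.143] -0.051 [ 0.656 -0.458  6.34 ] [ 0.039  0.013 -0.13 ] 23.9
-0.000 20.56 [0.562 0.244 0.143] -0.001 [0.171 0.828 6.01 ] [ 0.123  0.009 -0.103] 23.9
0.050 20.81 [0.562 0.244 0.143] 0.049 [ 0.088 -0.248  6.007] [ 0.011 -0.034 -0.135] 23.9
[0.562 0.244 0.143] 0.04999999999999993
```

View pics/g9.png

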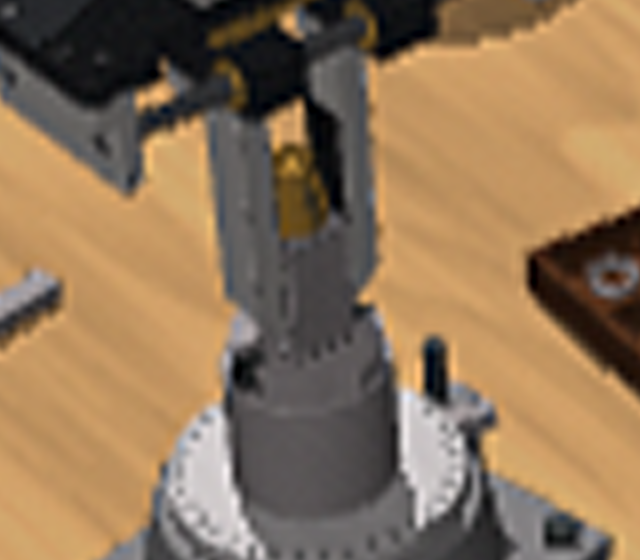

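The disc's lug has moved from (490,485) to (485,410) towards the post, so the spindle is turning with the arbor. Next, fine steps up to the stop.

Run:
```python
from turn import *
c,a=turn(.05,.14,.03,[.5619,.2444,.1431],.4)
if a>.139: c,a=turn(a,.34,.01,c,.32,corr=.00004)
print(c,a)
```

```text
0.080 21.11 [0.562 0.244 0.143] 0.079 [2.289 1.308 6.087] [ 0.152 -0.27  -0.169] 23.5
0.110 21.36 [0.562 0.245 0.143] 0.108 [0.186 0.295 5.062] [ 0.066 -0.068 -0.156] 23.6
0.140 21.61 [0.562 0.245 0.143] 0.139 [1.226 0.73  6.   ] [ 0.079 -0.037 -0.21 ] 23.6
0.150 21.86 [0.562 0.245 0.143] 0.148 [ 1.04  -0.145  5.149] [-0.059  0.108 -0.29 ] 23.8
0.160 22.11 [0.562 0.245 0.143] 0.158 [1.02  1.24  5.195] [ 0.053  0.123 -0.229] 23.4
0.170 22.36 [0.562 0.245 0.143] 0.168 [-0.185 -0.348  7.037] [-0.088  0.16  -0.283] 23.5
0.180 22.61 [0.562 0.245 0.143] 0.178 [-1.092  0.483  6.246] [-0.064  0.209 -0.235] 23.9
0.190 22.86 [0.562 0.245 0.143] 0.188 [-0.044 -0.22   6.914] [-0.069  0.121 -0.266] 23.6
0.200 23.11 [0.562 0.245 0.143] 0.198 [ 0.089 -0.73   6.929] [-0.026  0.057 -0.238] 23.6
0.210 23.36 [0.562 0.245 0.143] 0.208 [0.226 0.371 7.149] [-0.011  0.086 -0.237] 23.6
0.220 23.61 [0.562 0.245 0.144] 0.218 [0.221 0.041 6.278] [-0.029  0.112 -0.255] 24.0
0.230 23.86 [0.562 0.245 0.143] 0.228 [-0.059 -0.276  6.213] [ 0.009  0.07  -0.312] 23.9
0.240 24.11 [0.562 0.245 0.143] 0.238 [-0.194  0.319  6.564] [ 0.06  -0.009 -0.674] 23.8
STOP
[0.562 0.245 0.143] 0.2400000000000001
```

A sharp moment rise at 0.238 rad (0.25 to 0.67 N m) marks the stop, matching the head's measured yaw of 0.21 to 0.24. Easing off slightly, releasing and looking.

Run:
```python
from turn import *
robot.movel([.562,.2447,.1434],frame=down(.234),max_speed=.02);P('ease')
robot.open_gripper();P('open')
robot.movel([.562,.2447,.30],max_speed=.12)
robot.movep([.35,.0,.33],down(.2));P('away')
for n in("side","top"): cv2.imwrite(f"pics/{n}8.png",grab_frame(n)[:,:,::-1])
s=cv2.imread("pics/side8.png");t=cv2.imread("pics/top8.png")
A=arbor((.561,.2437),.235,.105)
cv2.imwrite("pics/g10.png",np.vstack([np.hstack([overlay(t,'top',[],(277,198),8),overlay(t,'top',A,(277,198),8)]),np.hstack([overlay(s,'side',[],(277,165),6.5),overlay(s,'side',A,(277,165),6.5)])]))
```

```text
ease 24.36 [0.562 0.245 0.143] 0.233 [4.277 0.187 3.029] [ 0.039 -0.673 -0.422] 23.8
open 25.52 [0.562 0.245 0.143] 0.234 [ 0.714 -0.188 -0.782] [-0.1    0.046  0.021] 94.1
away 28.21 [0.351 0.    0.33 ] 0.2 [ 0.143 -0.38   0.123] [-0.16   0.025  0.001] 93.8
```

View pics/g10.png

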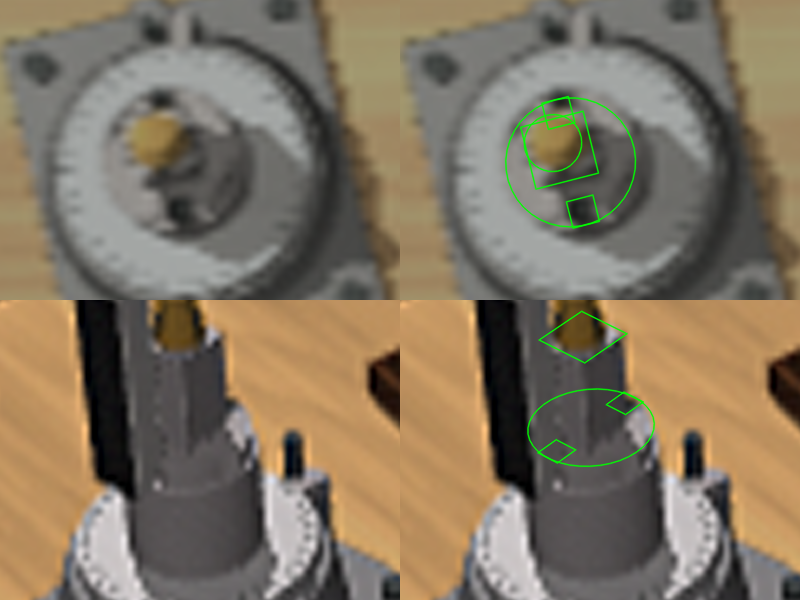

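View pics/top8.png

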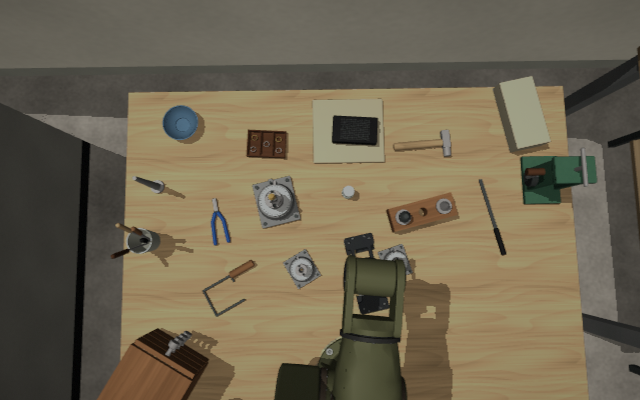

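The top view shows the lug against the post (crop (180,25)) with the slots in line with it. The arm blocks the side view, so I'll move it aside for one last check of the seating.

Run:
```python
from turn import *
robot.movep([.40,-.25,.33],down(-.5));P('away')
cv2.imwrite("pics/side9.png",grab_frame("side")[:,:,::-1])
import h
s=cv2.imread("pics/side9.png")
op=h.proj; h.proj=lambda n,P: op(n,P)+[-.5,.4]
A=lambda dz:arbor((.561,.2437),.235,.105+dz)+[circ(.025,.105+dz)+[.561,.2437,0]]
cv2.imwrite("pics/g11.png",np.hstack([overlay(s,'side',[],(280,155),8,(266,560)),overlay(s,'side',A(0),(276,160),12,(266,560)),overlay(s,'side',A(.004),(276,160),12,(266,560))]))
```

```text
away 29.31 [ 0.4   -0.249  0.33 ] -0.498 [ 1.14   0.787 -0.106] [-0.054  0.098 -0.003] 93.8
```

View pics/g11.png

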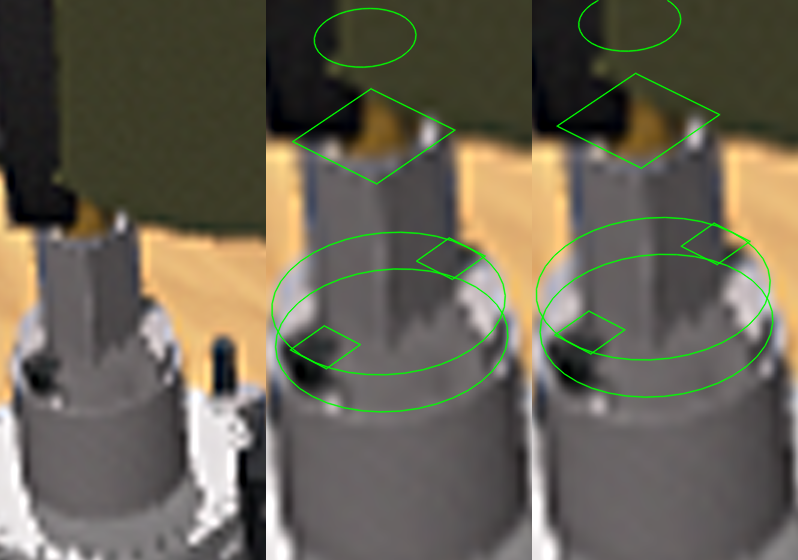

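View pics/side9.png

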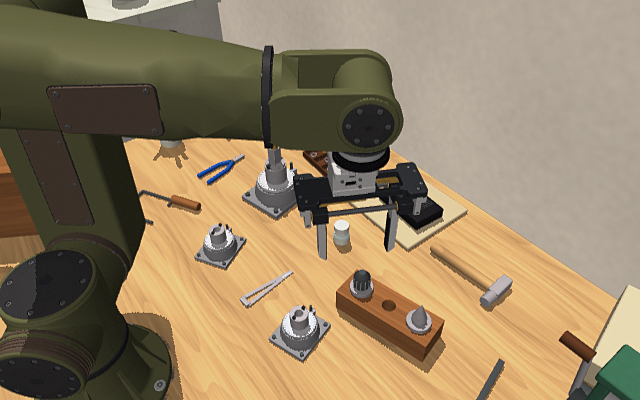

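The flange sits flat on the spindle face at home height with a dog in the near slot (crop (40,375)). The other objects look unmoved. Handing in.

```bash
python3 -c "
from rig import *
job.finish_job(); print(current_time_s())"
```

```text
the job is handed in; nothing more can be done
the job is handed in; nothing more can be done
```

The ring arbor is out of the rack, seated fully home in the largest index head, turned anticlockwise to the stop and released. I handed the job in at about 29 s of the 69 s allowed.

- **Fit:** The slots went over the dogs on the first try, at -0.65 rad. The ejector pin yielded at about 13 N of contact. Once seated, a 15.7 N check push moved it only 0.1 mm, and the height matched fully home.
- **Turn:** I turned it only after that check. The moment about the axis rose sharply to 0.67 N m at about 0.238 rad, against 0.25 to 0.3 just before. I eased back slightly and let go at 0.234 rad.
- **Last pictures:** The disc's lug is against the stop post, the slots lie along the head's x axis, and the flange is flat on the spindle face. The other objects in view look unmoved, and the robot is clear of everything.

**Disagreements:**
- The side camera disagreed with the top one by 2 to 4 mm, so I averaged the two and let contact feel settle the fit.
- The head's yaw measured 0.21 to 0.24 rad from different edges. The stop, felt at 0.238, lies at the upper end of that range.
- In the last side picture the arm hid the top of the arbor, but the flange and the near slot were in view.

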